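# Tip the pump cover hollow side down into its kitting pocket

### The job

Pack the blue pump cover in the kitting tray: stand it on its long edge on the tray's yellow ledge, hollow side facing the pocket, and let go of it. Then tip it over so that it lies hollow side down, push it against the orange sprung pad until its near edge clears the ledge, and press it down until it lies level and fully home in the pocket, with its rim on the pocket's floor. Leave everything else on the counter undisturbed.

Things in the scene. Friction and masses are not known exactly. Their poses are not given: they have to be found in the camera images.
- cover_center (a point): Centre of the blue pump cover, a pan 26 mm thick (x), 120 long (y), 80 wide (z), about 0.3 kg. +x points out of its hollow side (6 mm rim, dark cavity); the -x side is a flat face. It starts standing on a long edge, z up. Pinch it from above across its thickness at mid-length. Standing, it topples to the hollow side once tilted about 20 degrees.
- cover_rib (a point): Middle of the bare aluminium rib in the cover's hollow side: 28 mm wide in y, flush with the rim, from long edge to long edge; 13 mm in +x from the cover's centre, axes as the cover's. Below the centre when the cover is home.
- tray: Kitting tray, fixed. Origin on the counter, x from ledge to pocket, z up. In mm: yellow ledge 22 high, x -95 to -15, y -84 to 84. Pocket x -15 to 90, y -64 to 64 (4 to spare at each end of the cover), black floor 8 high (14 below the ledge), end walls 22 high; behind it, x 90 to 105, a wall 36 high. A sprung pad stands at its far end.
- ledge (a point): Point on the yellow ledge's top, 22 mm above the counter, at tray x = -42, y = 0 mm, axes as the tray's. With the cover standing here, hollow side to +x, its foot is 14 mm short of the pocket; tipped over, its far rim falls into the pocket short of the pad and its near rim stays on the ledge.
- pocket (a point): Point on the pocket's floor, 8 mm above the counter, at tray x = 25, y = 0 mm, axes as the tray's: straight below the cover's centre when it is home. The centre is then 13 mm and the flat face 26 mm above this point (face 12 mm proud of the ledge).
- pad (a joint): Travel (m) of the orange sprung pad: 0 at rest, grows away from the ledge, at most 0.016. 70 mm wide, top 31 mm above the counter, face at rest at tray x = 59 mm, so the cover must push it back about 10 mm before its near rim drops off the ledge; home, it stays at about 0.006. Pushes with 4 N plus 350 N/m; its friction can hold the cover up until pressed.
- filter: White oil filter with an orange band, 72 mm across, 94 mm tall, standing; origin on its axis or middle, at its underside; leave it alone.
- carton: Small cardboard carton 80 x 110 x 65 mm; origin on its axis or middle, at its underside; leave it alone.
- grease: White grease jar with a red cap, 68 mm across, 85 mm tall; origin on its axis or middle, at its underside; leave it alone.
- oil: Black oil bottle with a yellow cap, 68 mm across, 200 mm tall, standing; origin on its axis or middle, at its underside; leave it alone.
- wrench: Wrench lying on the left of the counter; origin on its axis or middle, at its underside; leave it alone.
- reel: Reel with white flanges, 90 mm across, 42 mm tall; origin on its axis or middle, at its underside; leave it alone.
- driver: Screwdriver lying beyond the tray; origin on its axis or middle, at its underside; leave it alone.
There are look-alikes about, which are no part of the job. There is more than one size of the part that bears cover_center; the job needs the largest.

How it is judged:
On the way:
1. the cover stands upright on its long edge on the yellow ledge, hollow side facing the pocket (squarely, within 0.25 rad), and has been let go (angle between cover_center's own z axis and vertical below 0.12 rad and z of cover_center in the frame of tray between 0.058 and 0.066 m and x of cover_center in the frame of tray between -0.085 and -0.026 m and y of cover_center in the frame of tray between -0.03 and 0.03 m and x of pocket in the frame of cover_center above 0.03 m and angle between the x axis of cover_center and the x axis of tray, either way round below 0.25 rad and contact force between the fingers and cover below 0.05 N), for 0.2 s.
At the end, for the whole second after the job is handed in: The cover lies at rest, hollow side down and level (within 3 degrees), its rim on the pocket's floor (within 2.5 mm), its centre within about 5 mm of its place along the tray and 8 mm across it, held by the sprung pad (angle between cover_center's own x axis and vertical above 3.09159 rad and x of cover_center in the frame of tray between 0.021 and 0.031 m and y of cover_center in the frame of tray between -0.008 and 0.008 m and z of cover_center in the frame of tray below 0.0235 m and linear speed of cover below 0.01 m/s and value of joint pad above 0.003 m); the robot touches nothing.
It fails at once if a bystander (filter, carton, jar, bottle, wrench, reel, screwdriver) is moved more than 25 mm (distance of any of filter, carton, grease, oil, wrench, reel, driver from where it was at the start of the episode above 0.025 m).
It also fails if it takes over 66 s, if anything falls off the work surface, if the arm or the gripper's body presses on something with over 40 N, if the wrist force passes 120 N, or if a joint passes its speed limit or range.

### The arm

A 6-joint arm with a two-finger parallel gripper is mounted at the origin on the work surface. World frame = base frame: x ahead of the robot, y to its left, z up, the work surface at z = 0. Lengths are in m, angles in rad, forces in N, time in s.
With the tool pointing down it reaches from about 0.35 to 0.975 m from the base axis. Payload 7.1 kg.
Tool frame: the origin (TCP) lies between the finger pads; the fingertips stand 14 mm ahead of it and the grasp point (between the pads) lies 5 mm behind it; z points along the fingers, y is the line along which they close (so a half turn about z gives the same grasp; the last joint's range is limited). The gripper opens to 88 mm and grips with 3 to 60 N. Pads are 20 mm wide; open, the fingers measure 115 mm over their backs; the gripper's body (75 mm by 178 mm) begins 61 mm behind the grasp point.
Start: joints at [1.176, 0.423, 1.63, -0, 1.089, -0.019], TCP at [0.229, 0.581, 0.237] pointing down, gripper open.
Joint ranges: [-3, 3], [-0.9, 2.11], [0.09, 2.58], [-1.31, 4.45], [0.11, 2.69], [-2.54, 2.54]. Speed limits (rad/s): [2.39, 2.39, 3.01, 3.14, 3.14, 3.14].

### API

Orientations are given as a unit quaternion [x, y, z, w].
In Python, from plant import arm gives the robot as it stands. The module is installed in compiled form; this text tells all that it offers.
- The arm moves only by the tool carry_out, never from a script. Its argument "targets" is a list of rows, each an object with "delta_pos": the shift along the world's x, y, z in mm, a list of three; "delta_rot": the turn, a rotation vector about the world's x, y, z in degrees, a list of three. In form: [{"delta_pos": [tx, ty, tz], "delta_rot": [wx, wy, wz]}, ...]. A call has 1 to 12 rows; each row shifts and turns the commanded pose from where the row before left it; what a row does not reach is not made up. A row lasts 1/8 s, in which the tool goes at most 62.5 mm and 10.7 degrees, less where a joint would pass 70% of its speed; a pose out of reach is approached as far as the arm can. A call is refused whole if a number of a shift passes 62.5 or a number of a turn 10.7, either way. A call with a gripper value outside its range is refused whole. "jaw" is the finger opening in mm, from 0 to 87.8, set as the call begins (left out, the last holds). The fingers move at their own pace and stop on an object; the grip force is fixed at half the most. Time passes only in rows, so rows that do not move let the fingers close. It gives the time, the measured TCP pose, the force, the opening and the grip force at its end, in the units of the state.
- arm.state(): the state, without advancing time (a new reading comes with each control period).
- arm.camera(name): name is "scene" or "side" or "wrist"; returns the picture (480x640x3 uint8, red, green, blue); there is no depth.
- arm.get_calibration(name): a dict with "fx", "fy", "cx", "cy" (pixels), "world_from_camera" (4x4, takes a point from camera to world coordinates). Camera axes: x right, y up, looking along -z (the intrinsics and any distortion apply to the point x, -y, -z); pixel columns grow to the right and rows downward; lengths in m; the calibration is good to about 2 mm. The wrist camera is an equidistant fisheye: a pixel r from the principal point sees the ray r / f radians off the axis. A picture is of the moment at which its call begins: read the wrist's pose just before it. get_calibration takes no time and is no camera call; for the wrist camera it gives the pose at the moment of the call.
- arm.close_job(): hands the job in; it is judged then, once.
Trained networks look in the newest picture that a camera, given by its name, has taken for a name from the list of things; names that differ only in an ending like _2 or _b are one class to them, and where a whole thing is asked for, a point or a joint stands for the part that bears it (a point fixed in the world has none). Each returns a list of dicts, best first, with "confidence" (0 to 1); they miss things now and then, are a little off and sometimes report something else, mostly with a low value. They report only what shows in the picture. A call takes as long as a camera call. They do not tell look-alikes from the thing itself.
- arm.spot_in(label, camera): "at" ([x, y, z] in m, in world coordinates, good to about 4 mm: the middle of the surface that is visible of it).
- arm.cut_out(label, camera): "pixels" (480x640 bool, what is visible of it).
- arm.landmark_of(label, camera): "at" ([x, y, z] in m, in world coordinates, good to about 4 mm: a listed point, or the origin of a listed thing).
The state is a dict: "clock": time; "joint_pos": joint angles; "joint_velocities": joint speeds; "tau": joint torques, N m; "position": TCP position; "ee_rot": TCP orientation; "force": force on the tool from outside, world axes, zero at the start; "ft_torque": the same for the moment, N m; "gripper_width": finger opening in m; "finger_force": force on a finger pad.
Only numpy, scipy, OpenCV 4.12 (cv2) and the standard library are available. Lean on these libraries where they do the work, as an engineer would, in place of code of your own. Each camera call takes 0.05 s, during which the arm holds its last target. There are 200 camera calls.

## Working session

There is one attempt and no reset: what is moved stays moved. The work goes in short steps, Python scripts to look and compute and a tool call to move; the robot and the scene stay as the last step left them, time stands still between calls to the robot, and variables do not carry over. Pictures are saved under pics/ and viewed, at most 10 in all, crops included, and the job is handed in when it is done.

Besides the shell and the picture viewer there is one more tool, called as a command line: name --argument value ..., lists and objects as JSON in quotes. carry_out: Moves the arm, as the interface text tells. Its arguments: {"type":"object","properties":{"targets":{"type":"array"},"jaw":{"type":"number"}},"required":["targets"]}

```bash
mkdir -p pics
python3 - <<'E'
from plant import arm
import cv2,numpy as np
s=arm.state();print(s['clock'],s['position'],s['ee_rot'],s['gripper_width'])
ims=[]
for c in ("scene","side"):
    im=arm.camera(c);ims.append(im)
    cv2.imwrite(f'pics/{c}0.png',im[:,:,::-1])
    for l in ("cover_center","cover_rib","tray","ledge","pocket"):
        for r in arm.landmark_of(l,c)[:4]: print(c,l,np.round(r['at'],3),round(r['confidence'],2))
E
```

```text
0.0 [0.22916958 0.58090354 0.23588552] [ 1.86803733e-01  9.82396942e-01 -7.66429905e-04 -1.63259828e-04] 0.08787903631188379
scene cover_center [0.542 0.306 0.025] 0.87
scene cover_center [0.439 0.16  0.031] 0.67
scene cover_center [0.56  0.163 0.037] 0.58
scene cover_rib [0.428 0.152 0.025] 0.87
scene cover_rib [0.543 0.297 0.032] 0.67
scene cover_rib [0.568 0.153 0.039] 0.57
scene cover_rib [ 0.621 -0.206  0.011] 0.29
scene tray [ 0.598 -0.207  0.001] 0.7
scene ledge [ 0.554 -0.21   0.022] 0.62
scene ledge [ 0.462 -0.432 -0.001] 0.4
scene pocket [ 0.623 -0.206  0.01 ] 0.67
side cover_center [0.546 0.304 0.028] 0.75
side cover_center [0.56  0.16  0.038] 0.65
side cover_center [ 0.464 -0.437 -0.001] 0.63
side cover_center [0.436 0.16  0.028] 0.59
side cover_rib [0.542 0.294 0.027] 0.89
side cover_rib [0.575 0.151 0.037] 0.78
side cover_rib [0.426 0.155 0.032] 0.7
side cover_rib [ 0.662  0.396 -0.004] 0.5
side tray [ 0.596 -0.202  0.001] 0.87
side ledge [ 0.55  -0.208  0.021] 0.91
side pocket [ 0.625 -0.208  0.009] 0.68
```

View pics/scene0.png

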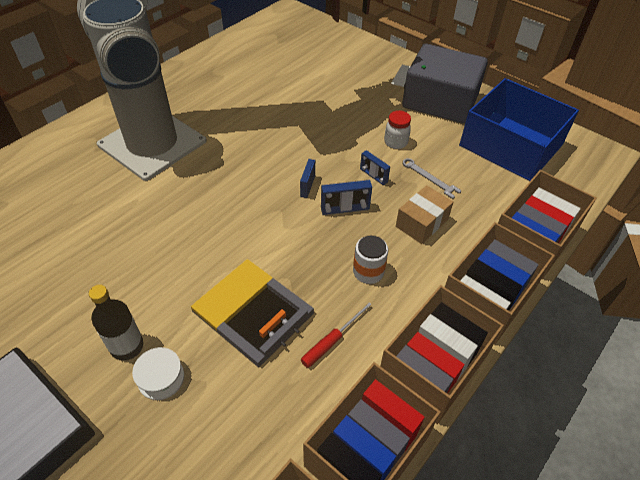

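View pics/side0.png

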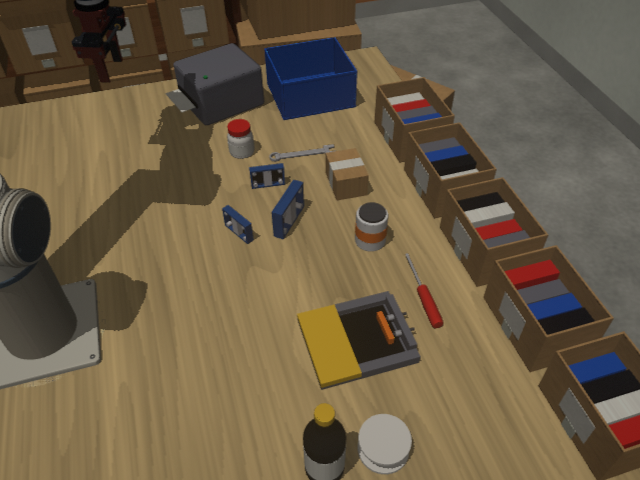

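The scene shows three blue covers. The large one is near pixel (347,197) in "scene" and (289,209) in "side", at about (0.56, 0.16). The tray is at (600..., 310), world (0.60, -0.21). Next I'll move the wrist camera over the large cover.

carry_out --targets '[{"delta_pos": [31,-42,6],"delta_rot": [0,0,-9]},{"delta_pos": [31,-42,6],"delta_rot": [0,0,-9]},{"delta_pos": [31,-42,6],"delta_rot": [0,0,-9]},{"delta_pos": [31,-42,6],"delta_rot": [0,0,-9]},{"delta_pos": [31,-42,6],"delta_rot": [0,0,-9]},{"delta_pos": [31,-42,6],"delta_rot": [0,0,-9]},{"delta_pos": [31,-42,6],"delta_rot": [0,0,-9]},{"delta_pos": [31,-42,6],"delta_rot": [0,0,-9]},{"delta_pos": [31,-42,6],"delta_rot": [0,0,-9]},{"delta_pos": [31,-42,6],"delta_rot": [0,0,-9]},{"delta_pos": [0,0,0],"delta_rot": [0,0,0]}]'

```text
clock: 1.98
position: [0.5413, 0.1589, 0.2972]
ee_rot: [0.828, 0.561, 0.001, 0.0]
force: [-0.8, 1.0, -0.6]
gripper_width: 0.0879
finger_force: 0.0
```

```bash
cat > h.py <<'E'
from plant import arm
import cv2,numpy as np
from scipy.spatial.transform import Rotation as R
def plane(c,uv,z,K):
    """pixels (n,2) -> world points on height z"""
    uv=np.atleast_2d(uv).astype(float);T=np.array(K['world_from_camera'])
    a=(uv-[K['cx'],K['cy']])/[K['fx'],K['fy']]
    if c=='wrist':
        r=np.linalg.norm(a,axis=1)[:,None]+1e-9
        d=np.hstack([a/r*np.sin(r),np.cos(r)])
    else: d=np.hstack([a,np.ones((len(a),1))])
    d=(d*[1,-1,-1])@T[:3,:3].T; o=T[:3,3]
    return o+d*((z-o[2])/d[:,2])[:,None]
def tool():
    s=arm.state();r=R.from_quat(s['ee_rot']).as_matrix()
    print('t',round(s['clock'],2),'p',np.round(s['position'],4),'y az',round(np.degrees(np.arctan2(r[1,1],r[0,1])),1),'z',np.round(r[:,2],3),'w',round(s['gripper_width'],4),'F',np.round(s['force'],1),round(float(np.max(s['finger_force'])),1),'j',np.round(s['joint_pos'],2))
E
python3 - <<'E'
from h import *
tool();K=arm.get_calibration('wrist');im=arm.camera('wrist');cv2.imwrite('pics/w1.png',im[:,:,::-1])
print(np.round(np.array(K['world_from_camera'])[:3],3).tolist())
for l in ("cover_center","cover_rib"):
    for r in arm.landmark_of(l,'wrist')[:4]: print(l,np.round(r['at'],3),round(r['confidence'],2))
import pickle;pickle.dump((K,im),open('w1.pkl','wb'))
E
```

```text
t 1.98 p [0.5413 0.1589 0.2972] y az -21.8 z [ 0.002 -0.    -1.   ] w 0.0879 F [-0.8  1.  -0.6] 0.0 j [ 0.26  0.27  1.71 -0.    1.16  0.65]
[[0.929, 0.359, 0.092, 0.566], [-0.37, 0.899, 0.233, 0.224], [0.001, -0.251, 0.968, 0.445]]
cover_center [0.441 0.157 0.026] 0.96
cover_center [0.558 0.159 0.044] 0.67
cover_center [0.539 0.303 0.027] 0.58
cover_rib [0.429 0.154 0.027] 0.96
cover_rib [0.543 0.292 0.028] 0.85
cover_rib [ 0.553 -0.206  0.02 ] 0.67
```

View pics/w1.png

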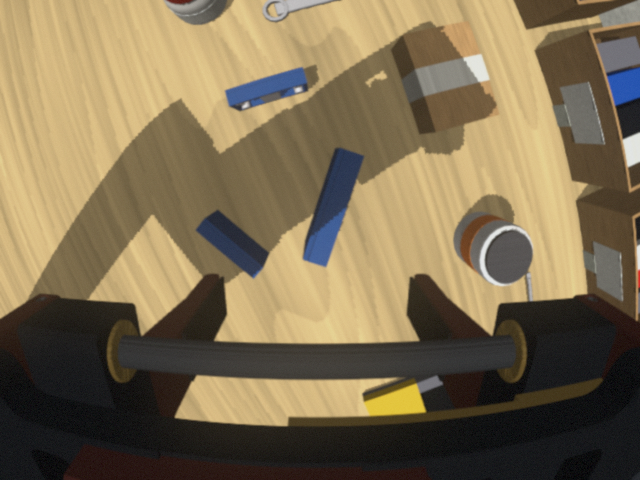

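Run:
```python
from h import *
import pickle
K,im=pickle.load(open('w1.pkl','rb'))
a=im[140:275,290:375].astype(int)
m=((a[...,2]-a[...,0])>25)
print('V hist',np.histogram(a[m][:,2],bins=12))
for t in (0,95,110):
    mm=(m&(a[...,2]>t)).astype(np.uint8); mm=cv2.morphologyEx(mm,cv2.MORPH_OPEN,np.ones((3,3)))
    c=max(cv2.findContours(mm,0,2)[0],key=cv2.contourArea)
    b=cv2.boxPoints(cv2.minAreaRect(c))+[290,140]
    P=plane('wrist',b,.08,K)[:,:2]; 
    e=[np.linalg.norm(P[i]-P[i-1]) for i in range(4)]
    i=int(np.argmin([e[0],e[1]])); d=P[i]-P[i-1]
    print(t,b.round(0).tolist(),P.mean(0).round(4),np.round(e,4),'thick az',np.degrees(np.arctan2(d[1],d[0])).round(1))
cv2.imwrite('pics/c1.png',cv2.resize(im[140:275,290:375,::-1],None,fx=4,fy=4))
```

```text
V hist (array([  19,  199, 1547,   30,   18,   21,   16,   19,   41,   93,  208,
        694]), array([ 63.  ,  70.75,  78.5 ,  86.25,  94.  , 101.75, 109.5 , 117.25,
       125.  , 132.75, 140.5 , 148.25, 156.  ]))
0 [[301.0, 258.0], [339.0, 148.0], [363.0, 156.0], [326.0, 267.0]] [0.5584 0.1624] [0.0268 0.1181 0.0254 0.1188] thick az 138.8
95 [[302.0, 258.0], [322.0, 200.0], [346.0, 208.0], [325.0, 267.0]] [0.5412 0.1414] [0.026  0.064  0.025  0.0644] thick az 137.8
110 [[302.0, 259.0], [322.0, 202.0], [345.0, 210.0], [325.0, 267.0]] [0.5406 0.1404] [0.0255 0.0617 0.0245 0.0621] thick az 137.8
```

View pics/c1.png

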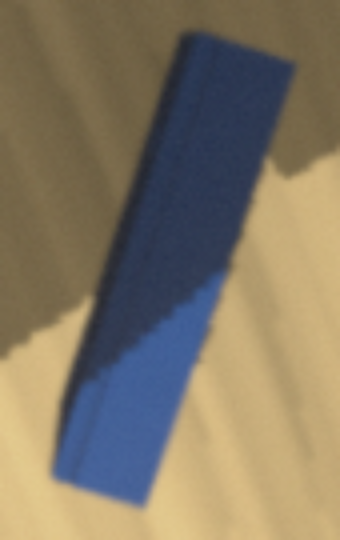

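carry_out --targets '[{"delta_pos": [9,1,-40],"delta_rot": [0,0,-10]},{"delta_pos": [9,1,-50],"delta_rot": [0,0,-10]},{"delta_pos": [0,0,-50],"delta_rot": [0,0,0]},{"delta_pos": [0,0,-20],"delta_rot": [0,0,0]},{"delta_pos": [0,0,0],"delta_rot": [0,0,0]},{"delta_pos": [0,0,0],"delta_rot": [0,0,0]}]'

```text
clock: 2.88
position: [0.5576, 0.1644, 0.1377]
ee_rot: [0.912, 0.411, 0.001, 0.0]
force: [-0.8, -0.3, 0.0]
gripper_width: 0.0875
finger_force: 0.0
```

Run:
```python
from h import *
tool();K=arm.get_calibration('wrist');im=arm.camera('wrist');cv2.imwrite('pics/w2.png',im[:,:,::-1])
a=im[:300].astype(int); m=((a[...,2]-a[...,0])>25).astype(np.uint8)
m=cv2.morphologyEx(m,cv2.MORPH_OPEN,np.ones((3,3)))
for c in cv2.findContours(m,0,2)[0]:
    if cv2.contourArea(c)<600: continue
    b=cv2.boxPoints(cv2.minAreaRect(c)); P=plane('wrist',b,.08,K)[:,:2]
    e=[np.linalg.norm(P[i]-P[i-1]) for i in range(4)]; i=int(np.argmin(e[:2])); d=P[i]-P[i-1]
    print(b.round(0).tolist(),P.mean(0).round(4),np.round(e,4),np.degrees(np.arctan2(d[1],d[0])).round(1))
```

```text
t 2.88 p [0.5576 0.1644 0.1377] y az -41.4 z [ 0.001  0.    -1.   ] w 0.0875 F [-0.8 -0.3  0. ] 0.0 j [0.27 0.49 1.79 0.   0.86 0.99]
[[298.0, 164.0], [343.0, 164.0], [344.0, 299.0], [299.0, 299.0]] [0.572  0.1786] [0.0799 0.0248 0.0799 0.027 ] -40.6
[[102.0, 143.0], [198.0, 61.0], [216.0, 82.0], [119.0, 163.0]] [0.548  0.2973] [0.0188 0.0779 0.0172 0.0767] 90.6
```

View pics/w2.png

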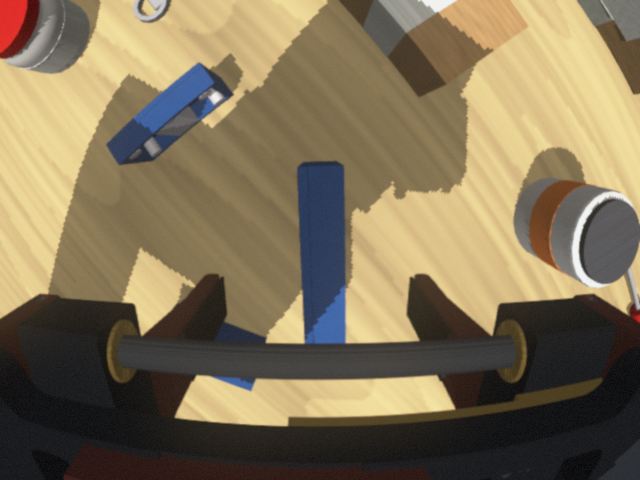

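The cover is centred between the fingers (far end near pixel (320,164)), so the grasp line is right. I'll descend and grip.

carry_out --targets '[{"delta_pos": [1,-1,-40],"delta_rot": [0,0,0]},{"delta_pos": [0,0,-40],"delta_rot": [0,0,0]},{"delta_pos": [0,0,0],"delta_rot": [0,0,0]}]'

```text
clock: 3.3
position: [0.557, 0.1622, 0.0556]
ee_rot: [0.912, 0.411, -0.002, -0.0]
force: [-0.4, -0.2, -0.8]
gripper_width: 0.0874
finger_force: 0.0
```

carry_out --targets '[{"delta_pos": [0,0,0],"delta_rot": [0,0,0]},{"delta_pos": [0,0,0],"delta_rot": [0,0,0]},{"delta_pos": [0,0,0],"delta_rot": [0,0,0]},{"delta_pos": [0,0,0],"delta_rot": [0,0,0]},{"delta_pos": [0,0,0],"delta_rot": [0,0,0]},{"delta_pos": [0,0,0],"delta_rot": [0,0,0]}]' --jaw 0

```text
clock: 4.05
position: [0.5583, 0.1624, 0.0567]
ee_rot: [0.912, 0.41, -0.0, -0.0]
force: [-0.0, -0.5, 0.6]
gripper_width: 0.0312
finger_force: 0.0
```

Run:
```python
from h import *
tool()
# tray yaw & origin from scene/side: yellow ledge top at z=.022
for c in ("scene","side"):
    im=arm.camera(c);K=arm.get_calibration(c)
    h=cv2.cvtColor(im,cv2.COLOR_RGB2HSV)
    r=arm.cut_out('tray',c)
    m=((h[...,0]>20)&(h[...,0]<30)&(h[...,1]>215)&(h[...,2]>120)).astype(np.uint8)
    if r: m&=cv2.dilate(r[0]['pixels'].astype(np.uint8),np.ones((9,9)))
    m=cv2.morphologyEx(m,cv2.MORPH_OPEN,np.ones((3,3)))
    ct=max(cv2.findContours(m,0,2)[0],key=cv2.contourArea)
    P=plane(c,ct[:,0],.022,K)[:,:2]
    q=cv2.minAreaRect((P*1000).astype(np.float32));print(c,q,len(ct), cv2.boxPoints(q).round(0).tolist())
```

```text
t 4.05 p [0.5583 0.1624 0.0567] y az -41.5 z [-0.  0. -1.] w 0.0312 F [-0.  -0.5  0.6] 0.0 j [0.26 0.62 1.82 0.   0.71 0.99]Traceback (most recent call last):
  File "<stdin>", line 11, in <module>
ValueError: max() iterable argument is empty
```

carry_out --targets '[{"delta_pos": [0,0,0],"delta_rot": [0,0,0]},{"delta_pos": [0,0,0],"delta_rot": [0,0,0]},{"delta_pos": [0,0,0],"delta_rot": [0,0,0]}]'

```text
clock: 4.53
position: [0.5585, 0.1624, 0.0567]
ee_rot: [0.912, 0.41, 0.0, 0.0]
force: [0.5, -0.2, 0.3]
gripper_width: 0.0259
finger_force: 29.9
```

Run:
```python
from h import *
tool()
for c,box in (("scene",(180,250,285,340)),("side",(290,290,370,390))):
    im=arm.camera(c);K=arm.get_calibration(c)
    u0,v0,u1,v1=box; a=im[v0:v1,u0:u1].astype(int)
    m=((a[...,0]>90)&(a[...,2]<0.33*a[...,0])&(a[...,1]>.6*a[...,0])).astype(np.uint8)
    m=cv2.morphologyEx(m,cv2.MORPH_OPEN,np.ones((3,3)))
    ct=max(cv2.findContours(m,0,2)[0],key=cv2.contourArea)
    P=plane(c,ct[:,0]+[u0,v0],.022,K)[:,:2]
    q=cv2.minAreaRect((P*1000).astype(np.float32));print(c,q,len(ct), cv2.boxPoints(q).round(0).tolist())
    cv2.imwrite(f'pics/m_{c}.png',m*255)
```

```text
t 4.53 p [0.5585 0.1624 0.0567] y az -41.5 z [ 0.  0. -1.] w 0.0259 F [ 0.5 -0.2  0.3] 29.9 j [ 0.26  0.62  1.82 -0.    0.71  0.99]
scene ((540.885009765625, -208.01614379882812), (171.60870361328125, 82.8861312866211), 89.79994201660156) 62 [[499.0, -294.0], [582.0, -294.0], [583.0, -122.0], [500.0, -122.0]]
side ((540.1470947265625, -211.83737182617188), (173.926025390625, 81.73171997070312), 89.88117218017578) 141 [[499.0, -299.0], [581.0, -299.0], [581.0, -125.0], [499.0, -125.0]]
```

Gripped at 25.9 mm. The ledge lines up with the world axes (centre at about (0.5405, -0.209), so tray origin is about (0.596, -0.208)). Lifting and carrying.

carry_out --targets '[{"delta_pos": [0,0,25],"delta_rot": [0,0,0]},{"delta_pos": [0,0,45],"delta_rot": [0,0,0]},{"delta_pos": [0,0,45],"delta_rot": [0,0,0]},{"delta_pos": [0,-10,15],"delta_rot": [0,0,1.5]},{"delta_pos": [0,-40,0],"delta_rot": [0,0,5]},{"delta_pos": [0,-50,0],"delta_rot": [0,0,5]},{"delta_pos": [0,-50,0],"delta_rot": [0,0,5]},{"delta_pos": [0,-50,0],"delta_rot": [0,0,5]},{"delta_pos": [0,-50,0],"delta_rot": [0,0,5]},{"delta_pos": [0,-50,0],"delta_rot": [0,0,5]},{"delta_pos": [-2,-45,0],"delta_rot": [0,0,5]},{"delta_pos": [-2,-25,0],"delta_rot": [0,0,5]}]'

```text
clock: 6.12
position: [0.5533, -0.2095, 0.1858]
ee_rot: [0.707, 0.707, -0.0, -0.001]
force: [-0.5, 1.2, -3.4]
gripper_width: 0.0262
finger_force: 29.9
```

carry_out --targets '[{"delta_pos": [0,0,-30],"delta_rot": [0,0,0]},{"delta_pos": [0,0,-20],"delta_rot": [0,0,0]},{"delta_pos": [0,0,0],"delta_rot": [0,0,0]},{"delta_pos": [0,0,0],"delta_rot": [0,0,0]}]'

```text
clock: 6.62
position: [0.5545, -0.2075, 0.137]
ee_rot: [0.707, 0.707, -0.0, -0.0]
force: [0.0, -0.0, -3.8]
gripper_width: 0.0256
finger_force: 29.9
```

Run:
```python
from h import *
tool();K=arm.get_calibration('wrist');im=arm.camera('wrist');cv2.imwrite('pics/w3.png',im[:,:,::-1])
for l in ("cover_center","tray","ledge","pocket"):
    for r in arm.landmark_of(l,'wrist')[:2]: print(l,np.round(r['at'],3),round(r['confidence'],2))
import pickle;pickle.dump((K,im),open('w3.pkl','wb'))
```

```text
t 6.62 p [ 0.5545 -0.2075  0.137 ] y az -0.0 z [-0.  0. -1.] w 0.0256 F [ 0.  -0.  -3.8] 29.9 j [-0.38  0.5   1.77  0.    0.87 -0.38]
tray [ 0.601 -0.203 -0.   ] 0.76
pocket [ 0.623 -0.205  0.01 ] 0.8
```

View pics/w3.png

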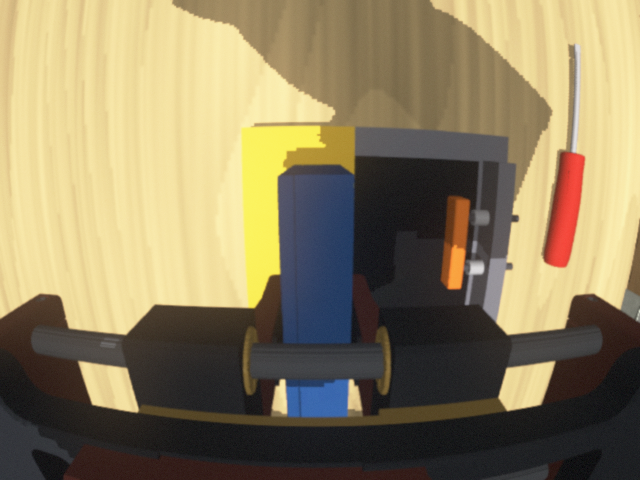

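The cover hangs square above the ledge, with the tray aligned to the image. The yellow ledge runs from u=244 to 355 and its far edge is at v≈127. I'll check the tray pose from those pixels.

Run:
```python
from h import *
import pickle
K,im=pickle.load(open('w3.pkl','rb'))
print(plane('wrist',[(244,150),(355,150),(243,220),(300,126.5),(355,128),(420,158)],.022,K).round(4).tolist())
print('pad face',plane('wrist',[(447,197),(442,286)],.031,K).round(4).tolist())
print('cover top', plane('wrist',[(284,166),(349,166)],.137+.0233,K).round(4).tolist())
```

```text
[[0.5022, -0.1384, 0.022], [0.5808, -0.1389, 0.022], [0.5001, -0.1892, 0.022], [0.5421, -0.1224, 0.022], [0.5806, -0.1232, 0.022], [0.6282, -0.1431, 0.022]]
pad face [[0.6473, -0.1699, 0.031], [0.6495, -0.2379, 0.031]]
cover top [[0.5428, -0.1439, 0.1603], [0.5646, -0.1439, 0.1603]]
```

carry_out --targets '[{"delta_pos": [0,-2,-30],"delta_rot": [0,0,0]},{"delta_pos": [0,0,-20],"delta_rot": [0,0,0]},{"delta_pos": [0,0,-6],"delta_rot": [0,0,0]},{"delta_pos": [0,0,-1],"delta_rot": [0,0,0]},{"delta_pos": [0,0,-1],"delta_rot": [0,0,0]},{"delta_pos": [0,0,0],"delta_rot": [0,0,0]}]'

```text
clock: 7.62
position: [0.5547, -0.2097, 0.0793]
ee_rot: [0.707, 0.707, 0.0, 0.0]
force: [-0.1, 0.5, -3.7]
gripper_width: 0.0259
finger_force: 29.9
```

carry_out --targets '[{"delta_pos": [0,0,-0.6],"delta_rot": [0,0,0]},{"delta_pos": [0,0,0],"delta_rot": [0,0,0]},{"delta_pos": [0,0,-0.6],"delta_rot": [0,0,0]},{"delta_pos": [0,0,0],"delta_rot": [0,0,0]}]'

```text
clock: 8.12
position: [0.5548, -0.2098, 0.0787]
ee_rot: [0.707, 0.707, 0.0, 0.0]
force: [-2.0, 0.3, 8.6]
gripper_width: 0.0259
finger_force: 29.9
```

Touching down, so release.

carry_out --targets '[{"delta_pos": [0,0,0],"delta_rot": [0,0,0]},{"delta_pos": [0,0,0],"delta_rot": [0,0,0]},{"delta_pos": [0,0,0],"delta_rot": [0,0,0]},{"delta_pos": [0,0,0],"delta_rot": [0,0,0]},{"delta_pos": [0,0,0],"delta_rot": [0,0,0]}]' --jaw 70

```text
clock: 8.75
position: [0.5543, -0.2096, 0.0774]
ee_rot: [0.707, 0.707, -0.0, -0.0]
force: [-0.4, 0.7, 0.7]
gripper_width: 0.069
finger_force: 0.0
```

carry_out --targets '[{"delta_pos": [0,0,30],"delta_rot": [0,0,0]},{"delta_pos": [0,0,50],"delta_rot": [0,0,0]},{"delta_pos": [0,0,40],"delta_rot": [0,0,0]},{"delta_pos": [0,0,0],"delta_rot": [0,0,0]}]'

```text
clock: 9.25
position: [0.5563, -0.2104, 0.2009]
ee_rot: [0.707, 0.707, 0.001, 0.003]
force: [0.3, 0.2, -0.6]
gripper_width: 0.0702
finger_force: 0.0
```

Run:
```python
from h import *
tool()
A=arm.camera('side');K=arm.get_calibration('wrist');W=arm.camera('wrist')
for c in ('side','wrist'):
  for r in arm.landmark_of('cover_center',c)[:3]: print(c,np.round(r['at'],3),round(r['confidence'],2))
cv2.imwrite('pics/v4.png',np.hstack([cv2.resize(A[230:400,260:440],(400,378)),cv2.resize(W[100:478,140:540],(400,378))])[:,:,::-1])
```

```text
t 9.25 p [ 0.5563 -0.2104  0.2009] y az -0.0 z [ 0.006 -0.002 -1.   ] w 0.0702 F [ 0.3  0.2 -0.6] 0.0 j [-0.38  0.42  1.73  0.    0.99 -0.38]
side [ 0.554 -0.209  0.06 ] 0.91
side [0.545 0.302 0.03 ] 0.73
side [0.437 0.157 0.025] 0.61
```

View pics/v4.png

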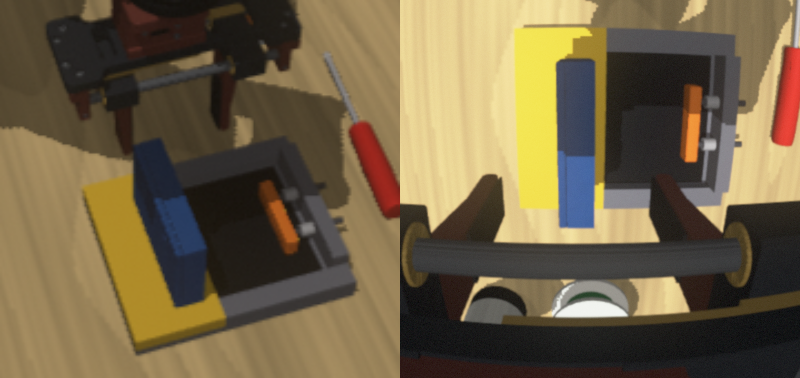

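The side view shows the cover standing upright and free on the ledge, flat face to the left. In the wrist crop its top spans u 557–595, square to the tray. Now I'll close the fingers and go behind the flat face.

carry_out --targets '[{"delta_pos": [-30,2,0],"delta_rot": [0,0,0]},{"delta_pos": [-26,0,0],"delta_rot": [0,0,0]},{"delta_pos": [0,0,0],"delta_rot": [0,0,0]},{"delta_pos": [0,0,0],"delta_rot": [0,0,0]},{"delta_pos": [0,0,0],"delta_rot": [0,0,0]},{"delta_pos": [0,0,0],"delta_rot": [0,0,0]},{"delta_pos": [0,0,0],"delta_rot": [0,0,0]},{"delta_pos": [0,0,-40],"delta_rot": [0,0,0]},{"delta_pos": [0,0,-40],"delta_rot": [0,0,0]},{"delta_pos": [0,0,-16],"delta_rot": [0,0,0]},{"delta_pos": [0,0,0],"delta_rot": [0,0,0]}]' --jaw 0

```text
clock: 10.82
position: [0.498, -0.2074, 0.1009]
ee_rot: [0.707, 0.707, -0.0, -0.001]
force: [0.1, 0.2, 0.2]
gripper_width: 0.0005
finger_force: 0.0
```

carry_out --targets '[{"delta_pos": [15,0,0],"delta_rot": [0,0,0]},{"delta_pos": [8,0,0],"delta_rot": [0,0,0]},{"delta_pos": [6,0,0],"delta_rot": [0,0,0]},{"delta_pos": [6,0,0],"delta_rot": [0,0,0]},{"delta_pos": [6,0,0],"delta_rot": [0,0,0]},{"delta_pos": [6,0,0],"delta_rot": [0,0,0]},{"delta_pos": [6,0,0],"delta_rot": [0,0,0]},{"delta_pos": [0,0,0],"delta_rot": [0,0,0]}]'

```text
clock: 11.82
position: [0.552, -0.2077, 0.1015]
ee_rot: [0.707, 0.707, 0.0, 0.0]
force: [0.9, 0.5, 0.3]
gripper_width: 0.0004
finger_force: 0.0
```

Run:
```python
from h import *
tool()
A=arm.camera('side');B=arm.camera('scene')
for r in arm.landmark_of('cover_center','side')[:1]: print(np.round(r['at'],3),round(r['confidence'],2))
cv2.imwrite('pics/v5.png',np.hstack([cv2.resize(A[230:400,260:440],(400,378)),cv2.resize(B[220:390,170:350],(400,378))])[:,:,::-1])
```

```text
t 11.82 p [ 0.552  -0.2077  0.1015] y az -0.0 z [ 0.001 -0.    -1.   ] w 0.0004 F [0.9 0.5 0.3] 0.0 j [-0.38  0.55  1.79  0.    0.8  -0.38]
[0.438 0.156 0.029] 0.95
```

View pics/v5.png

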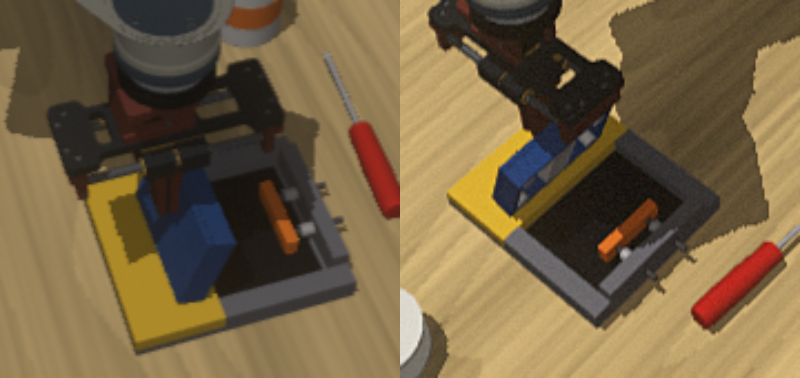

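The cover is tilting toward the pocket, hollow side and rib visible in the right crop. I'll keep pushing until it topples.

carry_out --targets '[{"delta_pos": [6,0,0],"delta_rot": [0,0,0]},{"delta_pos": [6,0,0],"delta_rot": [0,0,0]},{"delta_pos": [6,0,0],"delta_rot": [0,0,0]},{"delta_pos": [6,0,0],"delta_rot": [0,0,0]},{"delta_pos": [0,0,0],"delta_rot": [0,0,0]},{"delta_pos": [0,0,0],"delta_rot": [0,0,0]},{"delta_pos": [-20,0,10],"delta_rot": [0,0,0]},{"delta_pos": [-45,0,0],"delta_rot": [0,0,0]},{"delta_pos": [-25,0,0],"delta_rot": [0,0,0]},{"delta_pos": [0,0,0],"delta_rot": [0,0,0]}]'

```text
clock: 13.22
position: [0.4837, -0.2075, 0.1115]
ee_rot: [0.708, 0.707, -0.0, -0.001]
force: [0.1, -0.2, -0.2]
gripper_width: 0.0004
finger_force: 0.0
```

Run:
```python
from h import *
tool()
A=arm.camera('side');B=arm.camera('scene');K=arm.get_calibration('wrist');W=arm.camera('wrist')
for c in ('side','scene','wrist'):
  for r in arm.landmark_of('cover_center',c)[:3]: print(c,np.round(r['at'],3),round(r['confidence'],2))
import pickle;pickle.dump((K,W),open('w6.pkl','wb'))
cv2.imwrite('pics/v6.png',np.hstack([cv2.resize(A[230:400,260:440],(400,378)),cv2.resize(W[100:478,200:600],(400,378))])[:,:,::-1])
```

```text
t 13.22 p [ 0.4837 -0.2075  0.1115] y az -0.1 z [-0.001  0.001 -1.   ] w 0.0004 F [ 0.1 -0.2 -0.2] 0.0 j [-0.43  0.47  1.93  0.    0.75 -0.43]
side [0.438 0.158 0.027] 0.77
side [ 0.61  -0.209  0.025] 0.63
scene [0.442 0.165 0.028] 0.97
scene [0.538 0.308 0.026] 0.77
scene [ 0.611 -0.205  0.026] 0.59
wrist [ 0.613 -0.209  0.03 ] 0.9
wrist [ 0.557 -0.208  0.022] 0.7
```

View pics/v6.png

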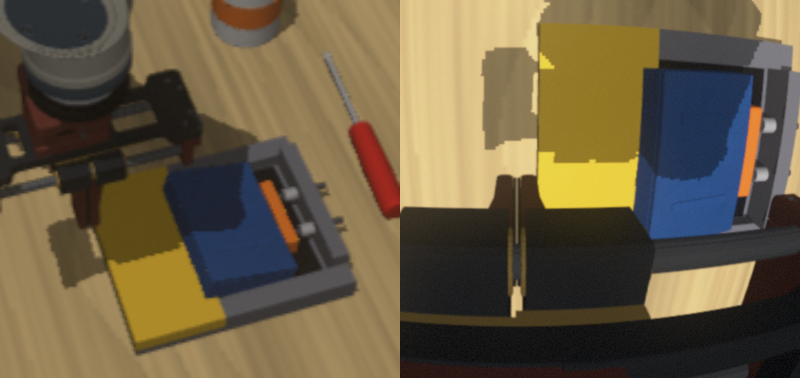

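The cover tipped properly: hollow side down, far rim in the pocket, near rim on the ledge at about x=0.571 (crop u≈640). Next I'll push its near face toward the pad with the fingertip low.

carry_out --targets '[{"delta_pos": [0,0,-40],"delta_rot": [0,0,0]},{"delta_pos": [20,0,-22],"delta_rot": [0,0,0]},{"delta_pos": [35,0,0],"delta_rot": [0,0,0]},{"delta_pos": [10,0,0],"delta_rot": [0,0,0]},{"delta_pos": [5,0,0],"delta_rot": [0,0,0]},{"delta_pos": [0,0,0],"delta_rot": [0,0,0]}]'

```text
clock: 14.28
position: [0.5548, -0.2075, 0.0496]
ee_rot: [0.707, 0.707, -0.0, -0.0]
force: [-0.2, -0.2, -0.0]
gripper_width: 0.0006
finger_force: 0.0
```

carry_out --targets '[{"delta_pos": [3,0,0],"delta_rot": [0,0,0]},{"delta_pos": [3,0,0],"delta_rot": [0,0,0]},{"delta_pos": [3,0,0],"delta_rot": [0,0,0]},{"delta_pos": [0,0,0],"delta_rot": [0,0,0]}]'

```text
clock: 14.78
position: [0.5644, -0.2076, 0.0495]
ee_rot: [0.707, 0.707, 0.0, -0.0]
force: [0.1, -0.5, -0.0]
gripper_width: 0.0005
finger_force: 0.0
```

carry_out --targets '[{"delta_pos": [3,0,0],"delta_rot": [0,0,0]},{"delta_pos": [3,0,0],"delta_rot": [0,0,0]},{"delta_pos": [0,0,0],"delta_rot": [0,0,0]}]'

```text
clock: 15.15
position: [0.5679, -0.207, 0.0487]
ee_rot: [0.707, 0.707, -0.001, -0.002]
force: [-6.7, 0.7, 1.7]
gripper_width: 0.0005
finger_force: 3.6
```

Run:
```python
from h import *
tool()
A=arm.camera('side');B=arm.camera('scene');
cv2.imwrite('pics/v7.png',np.hstack([cv2.resize(A[230:400,260:440],(400,378)),cv2.resize(B[220:390,170:350],(400,378))])[:,:,::-1])
```

```text
t 15.15 p [ 0.5679 -0.207   0.0487] y az -0.0 z [-0.005  0.002 -1.   ] w 0.0005 F [-6.7  0.7  1.7] 3.6 j [-0.37  0.65  1.76 -0.    0.73 -0.37]
```

View pics/v7.png

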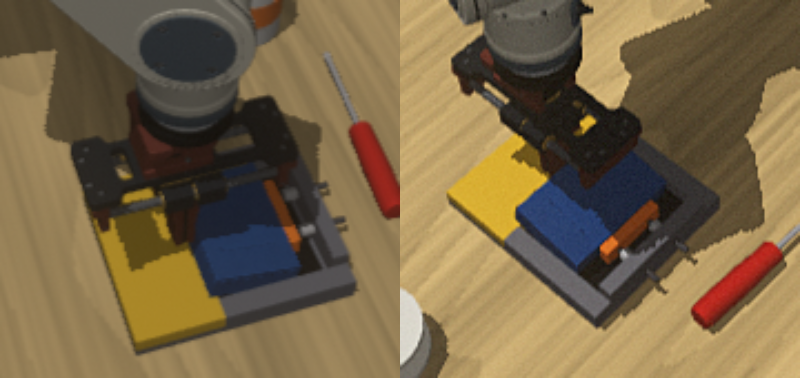

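Contact is made (6.7 N) and the far rim is on the pad. I'll push on, then drag down.

carry_out --targets '[{"delta_pos": [3,0,0],"delta_rot": [0,0,0]},{"delta_pos": [2,0,0],"delta_rot": [0,0,0]},{"delta_pos": [0,0,0],"delta_rot": [0,0,0]}]'

```text
clock: 15.62
position: [0.5719, -0.2068, 0.0482]
ee_rot: [0.707, 0.707, -0.002, -0.003]
force: [-8.7, 0.1, 0.2]
gripper_width: 0.0005
finger_force: 4.2
```

carry_out --targets '[{"delta_pos": [2,0,0],"delta_rot": [0,0,0]},{"delta_pos": [0,0,0],"delta_rot": [0,0,0]}]'

```text
clock: 15.88
position: [0.5735, -0.2068, 0.048]
ee_rot: [0.707, 0.707, -0.002, -0.004]
force: [-10.3, -0.2, 0.2]
gripper_width: 0.0004
finger_force: 4.7
```

carry_out --targets '[{"delta_pos": [0,0,-3],"delta_rot": [0,0,0]},{"delta_pos": [0,0,-3],"delta_rot": [0,0,0]},{"delta_pos": [0,0,-2],"delta_rot": [0,0,0]},{"delta_pos": [0,0,0],"delta_rot": [0,0,0]}]'

```text
clock: 16.38
position: [0.5727, -0.2068, 0.0414]
ee_rot: [0.707, 0.707, -0.003, -0.004]
force: [-17.2, 0.5, 15.7]
gripper_width: 0.0006
finger_force: 9.4
```

Run:
```python
from h import *
tool()
A=arm.camera('side');B=arm.camera('scene');
cv2.imwrite('pics/v8.png',np.hstack([cv2.resize(A[280:380,300:420],(400,333),interpolation=2),cv2.resize(B[245:365,190:330],(400,333),interpolation=2)])[:,:,::-1])
```

```text
t 16.38 p [ 0.5727 -0.2068  0.0414] y az -0.0 z [-0.01   0.002 -1.   ] w 0.0006 F [-17.2   0.5  15.7] 9.4 j [-0.37  0.67  1.75 -0.    0.73 -0.36]
```

View pics/v8.png

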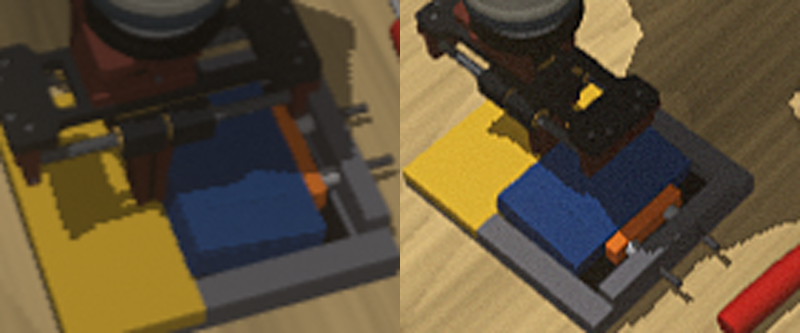

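The crop shows the near rim still at the ledge edge and the pad partly pushed back. It needs a few more millimetres.

carry_out --targets '[{"delta_pos": [2,0,0],"delta_rot": [0,0,0]},{"delta_pos": [2,0,0],"delta_rot": [0,0,0]},{"delta_pos": [0,0,0],"delta_rot": [0,0,0]}]'

```text
clock: 16.85
position: [0.5768, -0.2067, 0.0397]
ee_rot: [0.707, 0.707, -0.002, -0.004]
force: [-9.5, -0.5, -0.5]
gripper_width: 0.0005
finger_force: 5.2
```

carry_out --targets '[{"delta_pos": [1,0,-1],"delta_rot": [0,0,0]},{"delta_pos": [0,0,-1],"delta_rot": [0,0,0]},{"delta_pos": [0,0,0],"delta_rot": [0,0,0]}]'

```text
clock: 17.23
position: [0.5773, -0.2066, 0.0374]
ee_rot: [0.707, 0.707, -0.003, -0.005]
force: [-10.2, -1.3, -1.3]
gripper_width: 0.0007
finger_force: 5.7
```

Run:
```python
from h import *
tool()
for c in ('side','scene','wrist'):
  arm.camera(c)
  for l in ('cover_center','cover_rib'):
   for r in arm.landmark_of(l,c):
    if r['at'][1]<-.15 : print(c,l,np.round(r['at'],4),round(r['confidence'],2))
```

```text
t 17.23 p [ 0.5773 -0.2066  0.0374] y az -0.0 z [-0.011  0.003 -1.   ] w 0.0007 F [-10.2  -1.3  -1.3] 5.7 j [-0.36  0.68  1.74 -0.    0.73 -0.36]
side cover_center [ 0.6253 -0.2075  0.0224] 0.96
side cover_rib [ 0.6291 -0.2107  0.0107] 0.88
scene cover_center [ 0.627  -0.2054  0.0224] 0.8
scene cover_rib [ 0.6239 -0.2081  0.0136] 0.94
wrist cover_center [ 0.6263 -0.2078  0.0288] 0.92
wrist cover_rib [ 0.6279 -0.2092  0.0151] 0.9
```

The networks put the cover centre at x≈0.626, z≈0.022–0.029, and the vertical drag has vanished, so the near rim is off the ledge. I'll back away and press from above.

carry_out --targets '[{"delta_pos": [-4,0,0],"delta_rot": [0,0,0]},{"delta_pos": [-6,0,0],"delta_rot": [0,0,0]},{"delta_pos": [-20,0,5],"delta_rot": [0,0,0]},{"delta_pos": [0,0,40],"delta_rot": [0,0,0]},{"delta_pos": [20,0,10],"delta_rot": [0,0,0]},{"delta_pos": [30,0,0],"delta_rot": [0,0,0]},{"delta_pos": [0,0,0],"delta_rot": [0,0,0]}]'

```text
clock: 18.55
position: [0.6048, -0.2079, 0.0953]
ee_rot: [0.707, 0.707, 0.001, 0.002]
force: [0.6, 1.3, -0.1]
gripper_width: 0.0008
finger_force: 0.0
```

Run:
```python
from h import *
tool()
for c in ('side','scene','wrist'):
  arm.camera(c)
  for l in ('cover_center','cover_rib'):
   for r in arm.landmark_of(l,c):
    if r['at'][1]<-.15 : print(c,l,np.round(r['at'],4),round(r['confidence'],2))
```

```text
t 18.55 p [ 0.6048 -0.2079  0.0953] y az 0.0 z [ 0.004 -0.001 -1.   ] w 0.0008 F [ 0.6  1.3 -0.1] 0.0 j [-0.35  0.62  1.68  0.    0.84 -0.35]
side cover_center [ 0.6226 -0.206   0.0233] 0.63
side cover_rib [ 0.6251 -0.2102  0.0088] 0.85
scene cover_center [ 0.6222 -0.2086  0.0247] 0.79
scene cover_center [ 0.4599 -0.4316 -0.0029] 0.48
scene cover_rib [ 0.6225 -0.211   0.0102] 0.83
wrist cover_center [ 0.6203 -0.207   0.0281] 0.71
wrist cover_rib [ 0.6213 -0.2076  0.0162] 0.87
```

The cover stays in (centre about 0.622). Press the near half, then the far half, watching force and height (home: TCP z≈0.048).

carry_out --targets '[{"delta_pos": [-5,0,-25],"delta_rot": [0,0,0]},{"delta_pos": [0,0,-12],"delta_rot": [0,0,0]},{"delta_pos": [0,0,-4],"delta_rot": [0,0,0]},{"delta_pos": [0,0,-3],"delta_rot": [0,0,0]},{"delta_pos": [0,0,-3],"delta_rot": [0,0,0]},{"delta_pos": [0,0,0],"delta_rot": [0,0,0]}]'

```text
clock: 19.75
position: [0.5977, -0.2077, 0.0484]
ee_rot: [0.707, 0.707, 0.0, 0.0]
force: [-3.0, 0.8, 7.3]
gripper_width: 0.0004
finger_force: 3.2
```

carry_out --targets '[{"delta_pos": [0,0,-1.5],"delta_rot": [0,0,0]},{"delta_pos": [0,0,-1.5],"delta_rot": [0,0,0]},{"delta_pos": [0,0,0],"delta_rot": [0,0,0]}]'

```text
clock: 20.12
position: [0.5978, -0.2078, 0.0482]
ee_rot: [0.707, 0.707, 0.0, 0.0]
force: [-10.8, 3.0, 31.7]
gripper_width: 0.0006
finger_force: 15.5
```

carry_out --targets '[{"delta_pos": [0,0,12],"delta_rot": [0,0,0]},{"delta_pos": [20,0,0],"delta_rot": [0,0,0]},{"delta_pos": [22,0,0],"delta_rot": [0,0,0]},{"delta_pos": [0,0,-7],"delta_rot": [0,0,0]},{"delta_pos": [0,0,-3],"delta_rot": [0,0,0]},{"delta_pos": [0,0,-2],"delta_rot": [0,0,0]},{"delta_pos": [0,0,0],"delta_rot": [0,0,0]}]'

```text
clock: 21.0
position: [0.6403, -0.2077, 0.0482]
ee_rot: [0.707, 0.707, 0.001, 0.001]
force: [-5.5, 3.7, 27.0]
gripper_width: 0.0004
finger_force: 14.1
```

Both halves stop at TCP z=0.0482, so the cover is level at the home height. Lift off and check.

carry_out --targets '[{"delta_pos": [0,0,20],"delta_rot": [0,0,0]},{"delta_pos": [0,0,50],"delta_rot": [0,0,0]},{"delta_pos": [0,0,50],"delta_rot": [0,0,0]},{"delta_pos": [-50,0,20],"delta_rot": [0,0,0]},{"delta_pos": [0,0,0],"delta_rot": [0,0,0]},{"delta_pos": [0,0,0],"delta_rot": [0,0,0]}]'

```text
clock: 21.75
position: [0.5892, -0.2077, 0.1843]
ee_rot: [0.707, 0.707, 0.0, 0.0]
force: [0.7, 0.5, 0.0]
gripper_width: 0.0005
finger_force: 0.0
```

Run:
```python
from h import *
tool()
P=[]
for c in ('side','scene','wrist'):
  K=arm.get_calibration(c);im=arm.camera(c)
  for r in arm.landmark_of('cover_center',c):
    if r['at'][1]<-.15 and r['at'][0]>.5: print(c,np.round(r['at'],4),round(r['confidence'],2)); break
  a=im.astype(int);m=((a[...,2]-a[...,0])>25).astype(np.uint8)
  m=cv2.morphologyEx(m,cv2.MORPH_OPEN,np.ones((3,3)))
  for ct in cv2.findContours(m,0,2)[0]:
    q=plane(c,ct[:,0],.034,K)[:,:2]
    if cv2.contourArea(ct)>400 and abs(q.mean(0)-[.62,-.207]).max()<.04: print(c,'blue box',cv2.minAreaRect((q*1000).astype(np.float32)))
```

```text
t 21.75 p [ 0.5892 -0.2077  0.1843] y az -0.1 z [ 0.  0. -1.] w 0.0005 F [0.7 0.5 0. ] 0.0 j [-0.36  0.48  1.67  0.    0.99 -0.36]
side [ 0.6209 -0.2085  0.0193] 0.96
side blue box ((619.9553833007812, -235.84291076660156), (75.59864807128906, 80.85042572021484), 89.83332061767578)
scene [ 0.618  -0.2098  0.02  ] 0.62
scene blue box ((620.7963256835938, -232.62908935546875), (79.6898193359375, 73.4959945678711), 0.029557380825281143)
wrist [ 0.6212 -0.2072  0.018 ] 0.86
wrist blue box ((620.7127685546875, -207.90945434570312), (79.83834838867188, 120.28807830810547), 0.05879238620400429)
```

The wrist box at face height measures 79.8 × 120.3 mm, centred at (0.6207, -0.2079), which is tray x≈25 and y≈-1 mm, with z≈0.019–0.021. The cover is home, so I'm handing the job in.

```bash
python3 -c "
from plant import arm
print(arm.close_job())"
```

```text
the job is handed in; nothing more can be done
None
```

The blue cover lies level and home in the pocket by my measurements (tray x about 25 mm, y about -1 mm, both halves stopping at home height), and the job is handed in at about 22 s without a verdict shown; I viewed 11 pictures, one over the limit of 10.

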